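# Move a burned-in transformer module between two push-push test docks

## Robot

A 6-joint arm with a two-finger parallel gripper is mounted at the origin on the work surface; the furniture and walls round the work are solid. World frame = base frame: x ahead of the robot, y to its left, z up, the work surface at z = 0. Lengths are in m, angles in rad, forces in N, time in s.
With the tool pointing down it reaches from about 0.275 to 0.75 m from the base axis. Payload 10.2 kg.
Tool frame: the origin (TCP) lies midway between the tips of the shut fingers; the grasp point (between the pads) lies 19 mm behind it (env.hold_point_z is the distance from the TCP to the grasp point, in m); z points along the fingers, y is the line along which they close (so a half turn about z gives the same grasp; the last joint's range is limited). The gripper opens to 85 mm and grips with 20 to 120 N. Pads are 22 mm wide; open, the fingers measure 114 mm over their backs; the gripper's body (76 mm by 85 mm) begins 54 mm behind the grasp point. The pads swing forward as they close: fully open they stand 13 mm farther back than shut.
Start: joints at [-1.364, 0.313, 1.498, -0, 1.331, -0.223], TCP at [0.219, -0.477, 0.231] pointing down, gripper open.
Joint ranges: [-2.94, 2.94], [-0.97, 2.17], [0.19, 2.56], [-1.23, 4.37], [0.02, 3.11], [-2.88, 2.88]. Speed limits (rad/s): [2.39, 2.39, 3.01, 3.14, 3.14, 3.14].

## Interface

Orientations are given as a unit quaternion [x, y, z, w].
In Python, from bench import env, kinematics, monitor, eyes, job gives the robot as it stands. The module is installed in compiled form; this text tells all that it offers. Calls block until the motion is done:
- env.reach(position, orientation): joint-space move of the TCP to a pose.
- env.movel(position, velocity=0.15, frame=None, guard=None): straight line of the TCP; frame=None keeps the orientation; velocity is the mean speed in m/s. With guard (N) it stops when the force on the tool has changed by that much, and returns True; else False.
- env.set_joints(angles): joint-space move.
- env.release() and env.close_gripper(effort=None): open the fingers fully, or close them until they stop; effort is the grip in N (None keeps the last).
- env.hold(seconds).
- kinematics.ik(position, orientation): joint angles nearest the present ones, or None.
- monitor.sense(): the state.
- eyes.grab_frame(name): name is "scene" or "top"; returns a dict with "frame" (420x560x3 uint8, red, green, blue), "mtx" (3x3 intrinsics, pixels), "view" (4x4, takes a point from world to camera coordinates). Camera axes: x right, y down, z forward; pixel columns grow to the right and rows downward; lengths in m; the calibration is good to about 2 mm. A picture is of the moment at which its call begins. There is no depth.
A pose or a line that the arm cannot do raises env.MotionError and nothing moves.
- job.hand_in(): hands the job in; it is judged then, once.
The state is a dict: "clock": time; "joints": joint angles; "qvel": joint speeds; "joint_efforts": joint torques, N m; "position": TCP position; "ee_rot": TCP orientation; "contact_force": force on the tool from outside, world axes, zero at the start; "ft_torque": the same for the moment, N m; "finger_gap": opening from 0.0 (shut) to 1.0 (fully open); "gripper_force": force on a finger pad.
Only numpy, scipy, OpenCV 4.12 (cv2) and the standard library are available. Lean on these libraries where they do the work, as an engineer would, in place of code of your own. Each camera call takes 0.05 s, during which the arm holds its last target. There are 200 camera calls.

## Task

A transformer module has finished its burn-in, latched flush in the bay of one of two bench docks, and goes on to the other, empty dock. Press the module once so that its dock releases it and it pops up, lift it out, and stand it in the empty dock with its dial towards that dock's open front; then press it down until that dock latches too and the module stays flush when you let go. Feel for the end stop instead of ramming it: the contacts on which the module stands must never take more than 25 N, and it must not be jammed in the bay. Leave the emptied dock raised and the other parts on the bench where they are.

Things in the scene. Friction and masses are not known exactly. Their poses are not given: they have to be found in the camera images.
- module: The module to move: moulded grey block with a terminal cap on top and a round dial on its front, 44 (x) x 58.5 (y) x 93 mm, 0.17 to 0.27 kg. Origin on the underside, z up, front (dial) = -x; the block reaches from x = -17 to +27 mm (its middle is at x = +5), y = -29 to +29 mm. The dial shows 10 mm in front of it and cap screws 3 mm above it. It starts latched in dock_a, aligned with it.
- module_top (a point): Middle of the module's flat top face, 93 mm above its underside: the place to press on.
- module_dial (a point): Middle of the dial on the module's front face (x = -17 mm, 45 mm above its underside).
- dock_a: The dock that holds the module at the start, left or right, turned up to 0.35 rad; fixed. An open-topped upright bay of aluminium plates, rim 110 mm above the bench, on a 122 x 104 mm base plate. Origin on the bench under the bay's middle, z up, front = -x. Bay 46 (x) x 60.5 mm (y) inside, 5 mm walls, a 36 mm wide slot down the front wall for the dial; latch housing behind it (+x), 82 mm high.
- dock_b: The other dock, the same in shape, sizes and springs, turned up to 0.35 rad on its own; empty and raised at the start; fixed. Origin and axes as dock_a. In both docks the module merely stands on a sprung carriage, with 1 mm of play on each side. Raised, its underside is 33 mm and its top 126 mm above the bench: 16 mm stand proud of the rim, to be pinched from above.
- dock_a_mouth (a point): Middle of dock_a's mouth at rim height, 110 mm above the bench. The bay's top 5 mm flare outward by 3 mm as a lead-in. Latched, the module's top is level with the rim (underside 17 mm above the bench), too low to grip.
- dock_b_mouth (a point): Middle of dock_b's mouth at rim height, 110 mm above the bench, with the same flare.
- carriage_a (a joint): Height of dock_a's carriage in m, growing as it is pressed: -0.016 raised, 0 latched (rests at 0 to -0.001), +0.0036 end stop. Push-push: each press to at least +0.003 swaps latched and raised when let go; one short of +0.002 changes nothing. Spring 5.4 N raised, 6.5 N latched; beyond the stop a pad on the carriage gives 15 N per mm, so a force stop of 7 to 9 N at 10 mm/s on the top means a full press.
- carriage_b (a joint): Height of dock_b's carriage in m, with the same values, spring and latch as carriage_a.
- pad_a: The black contact pad, 42 x 56 x 4 mm, on dock_a's carriage, on which the module stands. Origin in the middle of its top face: 17 mm above the bench latched, 33 mm raised. Its contacts stand 25 N.
- pad_b: The same contact pad on dock_b's carriage, to be seen deep in the empty bay.
- spare_module_1: Another module of the same kind, 54 x 58 x 96 mm, standing loose on the bench behind the docks near the middle; to be left alone. Origin on its underside.
- spare_module_2: A third module of the same kind, standing loose on the bench behind the docks, left of the first; to be left alone. Origin on its underside.
- three_pole_breaker: A grey three-pole rail breaker with three black toggles, 85 x 53 x 74 mm, lying loose on its back nearer the robot than the docks; to be left alone. Origin on its underside.
Mind the look-alikes: they are no part of the job. Leave any red look-alike of the module alone.

How it is judged:
By the outcome, as a careful person would: the job done as asked, in the order asked, and still so for the second after the job is handed in, with the robot touching nothing.
It also fails if it takes over 70 s, if anything falls off the work surface, if the arm or the gripper's body presses on something with over 40 N, if the wrist force passes 120 N, or if a joint passes its speed limit or range.

## Working session

There is one attempt and no reset: what is moved stays moved. The work goes in short steps, each a Python script; the robot and the scene stay as the last script left them, time stands still between calls to the robot, and variables do not carry over. Pictures are saved under pics/ and viewed, at most 10 in all, crops included, and the job is handed in when it is done.

```bash
mkdir -p pics; python3 - <<'E'
from bench import env, kinematics, monitor, eyes, job
import cv2,numpy as np
np.set_printoptions(precision=4,suppress=True)
for n in("scene","top"):
    f=eyes.grab_frame(n); cv2.imwrite(f"pics/{n}0.png",f["frame"][:,:,::-1]); print(n,f["mtx"],f["view"])
    np.savez(f"{n}0.npz",**f)
print(monitor.sense(), env.hold_point_z)
E
```

```text
scene [[400.5763   0.     277.2714]
 [  0.     400.5763 207.5364]
 [  0.       0.       1.    ]] [[-0.8826 -0.4696 -0.0216  0.5282]
 [-0.2959  0.5908 -0.7506  0.2344]
 [ 0.3652 -0.6561 -0.6604  0.8407]
 [ 0.      0.      0.      1.    ]]
top [[448.1824   0.     276.1717]
 [  0.     448.1824 213.3466]
 [  0.       0.       1.    ]] [[-0.0252 -0.9992  0.0294  0.0137]
 [-0.9864  0.0201 -0.163   0.5638]
 [ 0.1623 -0.0331 -0.9862  0.9705]
 [ 0.      0.      0.      1.    ]]
{'clock': 0.1, 'joints': array([-1.3644,  0.3134,  1.4984,  0.    ,  1.331 , -0.2234]), 'qvel': array([-0.001 , -0.0013, -0.0016, -0.0012, -0.0008,  0.0008]), 'joint_efforts': array([  0.0024, -41.2897, -26.0145,  -0.0001,   0.003 ,   0.    ]), 'position': array([ 0.2187, -0.477 ,  0.2308]), 'ee_rot': array([ 0.977 ,  0.2133,  0.    , -0.0006]), 'contact_force': array([ 0.5487, -0.9713,  0.5701]), 'ft_torque': array([0.0023, 0.0087, 0.0035]), 'gripper_force': 0.0, 'finger_gap': 1.0034636626916549} 0.0187
```

View pics/top0.png

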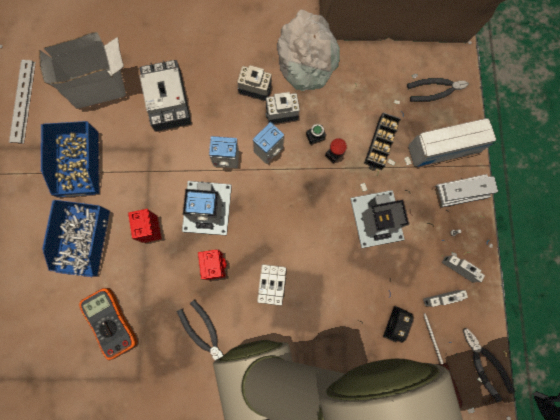

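View pics/scene0.png

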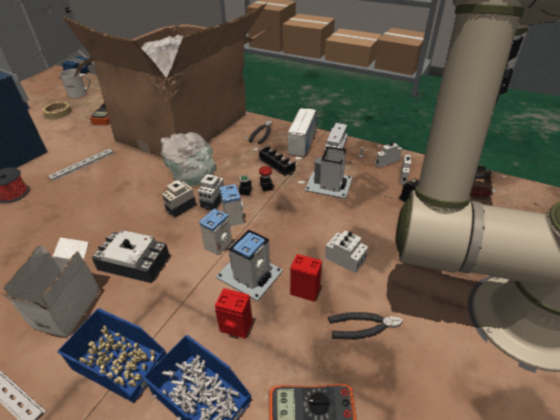

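Candidates for the module (top view): the blue-capped one in the left dock's bay at (200,202); the loose spares at (223,147) and (268,140); the red look-alikes at (143,225) and (211,265). I choose (200,202), because it sits in a dock on a light base plate. The empty dock is at (385,216). Next I check that choice in one close crop.

```bash
python3 - <<'E'
import cv2,numpy as np
t=cv2.imread("pics/top0.png"); s=cv2.imread("pics/scene0.png")
z=lambda i,x,y,w,h,k:cv2.resize(i[y:y+h,x:x+w],None,fx=k,fy=k,interpolation=cv2.INTER_CUBIC)
a=z(t,172,172,66,66,6);b=z(t,346,180,66,66,6)
c=z(s,216,226,66,66,3);d=z(s,300,140,66,66,3)
cv2.imwrite("pics/crop0.png",np.vstack([np.hstack([a,b]),np.hstack([c,c*0,d,d*0])]))
E
```

```text
(no output)
```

View pics/crop0.png

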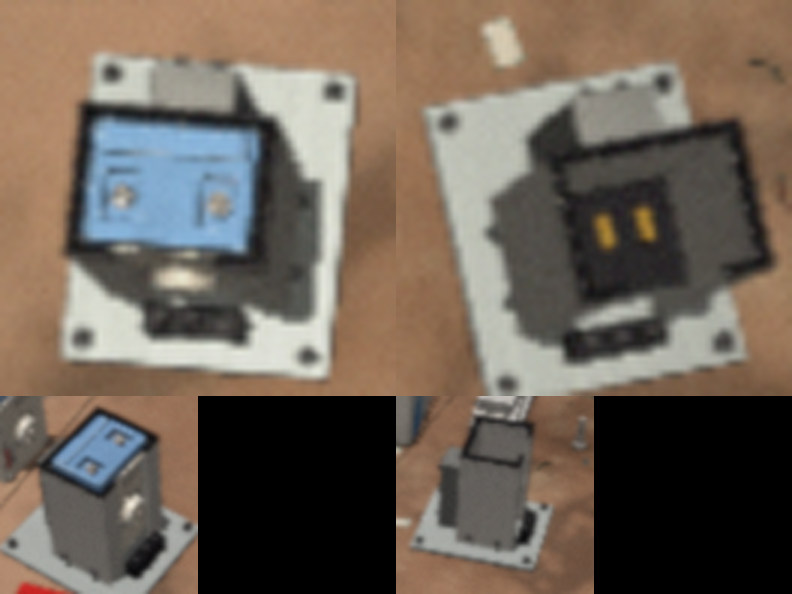

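The crop confirms it: dock_a (left) holds the blue-capped module, with the latch housing at the top of the picture (+x). The dial slot faces the robot. Dock_b's bay at full-picture (385,216) is empty, with its pad visible. Now I measure rim, cap and plate by masks and rays.

```bash
cat > h.py <<'E'
import cv2,numpy as np
np.set_printoptions(precision=4,suppress=True)
def rays(px,f,z):
    R,t=f["view"][:3,:3],f["view"][:3,3]; c=-R.T@t
    d=np.c_[np.asarray(px,float),np.ones(len(px))]@np.linalg.inv(f["mtx"]).T@R
    return (c+d*((z-c[2])/d[:,2])[:,None])[:,:2]
def up(f,x,y,w,h,k=6): return cv2.resize(f["frame"][y:y+h,x:x+w],None,fx=k,fy=k,interpolation=cv2.INTER_CUBIC)
def comp(m,seed=None):
    n,l,s,_=cv2.connectedComponentsWithStats(m.astype(np.uint8))
    i=1+np.argmax(s[1:,4]); return (l==i).astype(np.uint8)
def rect(m,f,x,y,z,k=6):
    c=max(cv2.findContours(m,cv2.RETR_EXTERNAL,cv2.CHAIN_APPROX_NONE)[0],key=len)[:,0]
    w=rays((c+.5)/k-.5+[x,y],f,z)
    (cx,cy),(a,b),an=cv2.minAreaRect((w*1000).astype(np.float32))
    th=np.radians((an+45)%90-45); 
    if abs(((an+45)%90-45)-an)>45: a,b=b,a
    return np.array([cx,cy,a,b]),th
E
python3 - <<'E'
from h import *
T=dict(np.load("top0.npz"));S=dict(np.load("scene0.npz"))
vis=[]
for n,f,x,y in(("topA",T,172,172),("topB",T,346,180),("scA",S,216,226),("scB",S,300,140)):
    im=up(f,x,y,66,66); hsv=cv2.cvtColor(im,cv2.COLOR_RGB2HSV); v=hsv[...,2]
    dark=comp(v<58); plate=comp((v>150)&(hsv[...,1]<45))
    print(n,"rim",*rect(dark,f,x,y,.110),"plate",*rect(plate,f,x,y,.005))
    if n[-1]=="A":
        blue=comp((hsv[...,0]>95)&(hsv[...,0]<125)&(hsv[...,1]>90)&(v>100)); print("  cap",*rect(blue,f,x,y,.110))
        cv2.drawContours(im,cv2.findContours(blue,0,1)[0],-1,(0,255,0),1)
    cv2.drawContours(im,cv2.findContours(dark,0,1)[0],-1,(255,0,0),1)
    cv2.drawContours(im,cv2.findContours(plate,0,1)[0],-1,(255,0,255),1)
    vis.append(cv2.resize(im,(300,300)))
cv2.imwrite("pics/m1.png",np.vstack([np.hstack(vis[:2]),np.hstack(vis[2:])])[:,:,::-1])
E
```

```text
topA rim [583.4631 162.4236  62.2883  70.4592] -0.08510530737511718 plate [588.2854 163.1548 122.6198 104.9132] -0.10373158919718588
  cap [579.9255 162.56    42.1452  56.7664] -0.0916633415594373
topB rim [ 551.7363 -236.1749   69.2639   75.0665] 0.16289406235318923 plate [ 554.0615 -239.5055  123.2471  104.3511] 0.16990569945017708
scA rim [576.7352 167.296   58.1134  72.2669] -0.11911374133737454 plate [587.9062 162.7977 121.6177 103.1073] -0.09294259098905686
  cap [573.3202 165.8575  35.4075  61.4883] -0.10315514797923822
scB rim [ 543.239  -236.7642   56.0625   77.0137] 0.171853984879895 plate [ 552.1469 -234.4818  121.9349   91.0002] 0.170454793332681
```

View pics/m1.png

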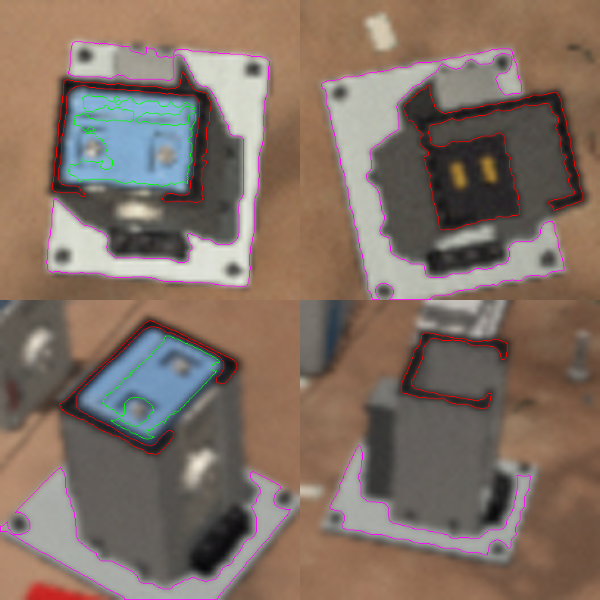

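```bash
python3 - <<'E'
from h import *
T=dict(np.load("top0.npz"));S=dict(np.load("scene0.npz"))
vis=[]
P=np.array([588.1,163.0]);th=-.098;R=np.array([[np.cos(th),-np.sin(th)],[np.sin(th),np.cos(th)]])
for n,f,x,y in(("topA",T,172,172),("scA",S,216,226)):
    im=up(f,x,y,66,66); i=im.astype(int)
    blue=comp((i[...,2]-i[...,0]>22))
    r,a=rect(blue,f,x,y,.110); print(n,r,a,"in plate frame",R.T@(r[:2]-P))
    cv2.drawContours(im,cv2.findContours(blue,0,1)[0],-1,(0,255,0),1); vis.append(im)
# pad B in top view: dark blob inside the bay, at z=.033; gold-coloured contacts
f,x,y=T,346,180
im=up(f,x,y,66,66);i=im.astype(int)
gold=((i[...,0]-i[...,2]>70)&(np.indices(im.shape[:2])[0]>180)&(np.indices(im.shape[:2])[0]<260)&(np.indices(im.shape[:2])[1]>180)&(np.indices(im.shape[:2])[1]<280)).astype(np.uint8)
px=np.argwhere(gold)[:,::-1]; w=rays((px+.5)/6-.5+[x,y],f,.0335)*1000
P=np.array([554.1,-239.5]);th=.17;R=np.array([[np.cos(th),-np.sin(th)],[np.sin(th),np.cos(th)]])
print("gold",w.mean(0),R.T@(w.mean(0)-P))
# rim B corners clicked from the crop: outer back-left, back-right, front-right
c=np.array([[556,155],[740,122],[775,262]],float)-[396,0]
w=rays((c+.5)/6-.5+[x,y],f,.110)*1000; print((w-P)@R)
# latch housing, cap top 82mm: crop px A
vis.append(im); cv2.drawContours(im,cv2.findContours(gold,0,1)[0],-1,(0,255,0),1)
cv2.imwrite("pics/m2.png",np.hstack(vis)[:,:,::-1][:, :, :] if 0 else cv2.resize(np.hstack(vis),(798,266))[:,:,::-1])
E
```

```text
topA [580.4097 164.0871  45.9017  61.3654] -0.09846745182848074 in plate frame [-7.7598  0.3294]
scA [578.3393 165.9494  49.6094  65.0328] -0.0930447232168614 in plate frame [-10.0025   1.9802]
gold [ 551.3427 -248.0456] [-4.1633 -7.956 ]
[[ 18.3192  33.4615]
 [ 17.5013 -34.5537]
 [-34.189  -34.7307]]
```

View pics/m2.png

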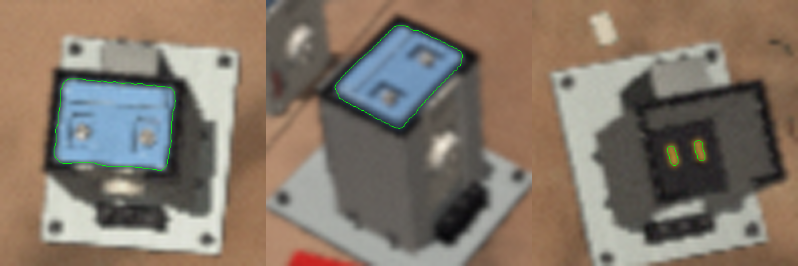

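Cap and rim agree. The bay centre sits 8 mm ahead of the plate centre in both docks, giving A (0.5802, 0.1638, yaw -0.097) and B (0.5462, -0.2408, yaw 0.170). Pressing A now.

```bash
cat >> h.py <<'E'
from bench import env, kinematics, monitor, eyes, job
from scipy.spatial.transform import Rotation as Ro
A=np.array([.5802,.1638]);TA=-.097
B=np.array([.5462,-.2408]);TB=.170
def q(th,s=1): return (Ro.from_euler('z',th+s*np.pi/2)*Ro.from_euler('x',np.pi)).as_quat()
def st(m=""):
    s=monitor.sense(); print(m,"t%.2f"%s["clock"],"p",s["position"],"F",s["contact_force"],"gap %.3f gf %.1f"%(s["finger_gap"],s["gripper_force"])); return s
def P(c,z): return [c[0],c[1],z]
def press(c,z0):
    """from z0 just above the top, feel down to the end stop at 10 mm/s"""
    hit=env.movel(P(c,z0-.03),velocity=.01,guard=8); s=st("press hit %s"%hit); return s
E
python3 - <<'E'
from h import *
for s in(1,-1): print(s,kinematics.ik(P(A,.25),q(TA,s)),kinematics.ik(P(B,.25),q(TB,s)))
E
```

```text
1 [ 0.081   0.477   1.2128 -0.      1.4518  0.178 ] [-0.6113  0.463   1.2338  0.      1.4447 -0.7813]
-1 None [-0.6113  0.463   1.2338 -0.      1.4447  2.3603]
```

```bash
python3 - <<'E'
from h import *
env.close_gripper(20)
env.reach(P(A,.22),q(TA)); 
env.movel(P(A,.122),velocity=.12); env.hold(.3); st("above")
s=press(A,.122); 
env.hold(.1); st("held")
env.movel(P(A,.150),velocity=.04); env.hold(.2); st("up")
env.movel(P(A,.22),velocity=.15)
f=eyes.grab_frame("scene"); cv2.imwrite("pics/s1.png",cv2.resize(f["frame"][170:320,180:360],None,fx=3,fy=3)[:,:,::-1])
st()
E
```

```text
above t4.73 p [0.5803 0.1638 0.1224] F [-0.0598  0.3779  0.1297] gap 0.004 gf 0.0
press hit True t6.44 p [0.5806 0.1638 0.1059] F [-2.1286 -0.0481  6.1775] gap -0.001 gf 3.0
held t6.54 p [0.5805 0.1638 0.1059] F [-1.7717 -0.4706  6.2571] gap -0.002 gf 3.2
up t8.01 p [0.5801 0.1638 0.1498] F [-0.3026 -0.1086 -0.4464] gap 0.002 gf 0.0
 t8.68 p [0.5797 0.1638 0.2186] F [ 0.7459 -0.5636 -0.2261] gap -0.000 gf 0.0
```

View pics/s1.png

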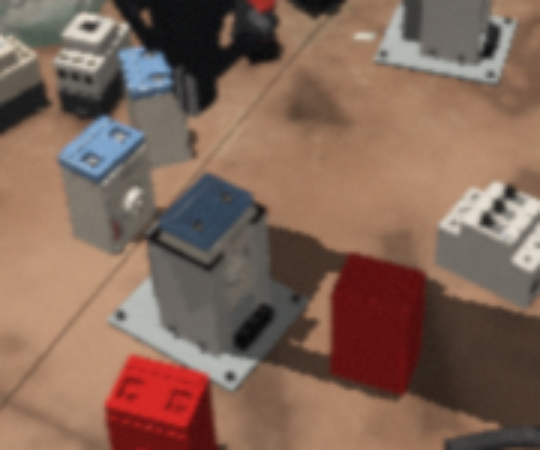

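The module (crop (205,225)) now stands proud of dock_a's black rim, so the press released it. Next is the grasp.

```bash
python3 - <<'E'
from h import *
env.release()
env.movel(P(A,.109),velocity=.10); env.hold(.2); st("open, down")
env.close_gripper(20); env.hold(.3); st("closed")
E
```

```text
open, down t10.92 p [0.5803 0.1638 0.1094] F [0.5488 0.5997 0.0474] gap 1.001 gf 0.0
closed t11.68 p [0.5802 0.1638 0.1091] F [-0.126  -0.5645  1.7684] gap 0.502 gf 27.3
```

```bash
python3 - <<'E'
from h import *
env.close_gripper(40); env.hold(.2)
env.movel(P(A,.13),velocity=.04); st("lift1")
env.movel(P(A,.240),velocity=.12); st("lift2")
env.reach(P(B,.240),q(TB)); env.hold(.3); st("over B")
f=eyes.grab_frame("scene"); a=cv2.resize(f["frame"][90:220,240:400],None,fx=2.4,fy=2.4)
f=eyes.grab_frame("top"); b=cv2.resize(f["frame"][150:280,310:470],None,fx=2.4,fy=2.4)
cv2.imwrite("pics/s2.png",np.hstack([a,b])[:,:,::-1])
E
```

```text
lift1 t12.77 p [0.5801 0.1638 0.1299] F [ 0.183   0.5337 -2.4817] gap 0.500 gf 45.0
lift2 t13.83 p [0.5799 0.1637 0.2391] F [-0.2915 -0.2225 -3.2274] gap 0.502 gf 45.0
over B t15.63 p [ 0.5464 -0.2403  0.24  ] F [-0.0207  0.3191 -2.7332] gap 0.503 gf 45.0
```

View pics/s2.png

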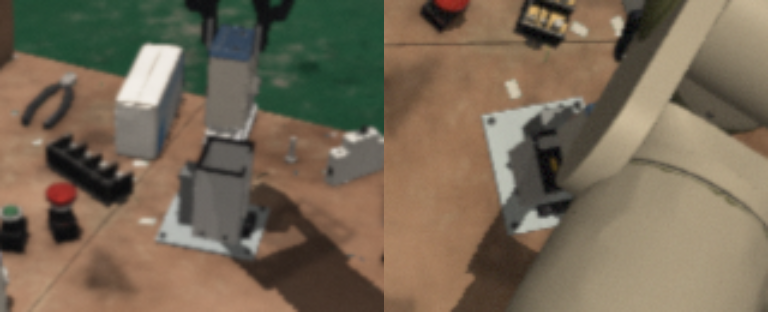

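The left half shows the held module (230,80) upright above dock_b's mouth (225,155). In the top view the arm hides it. Now I lower it with a light guard.

```bash
python3 - <<'E'
from h import *
env.movel(P(B,.193),velocity=.10); env.hold(.2); st("at mouth")
h=env.movel(P(B,.160),velocity=.025,guard=4); st(f"in flare {h}")
if not h:
    h=env.movel(P(B,.116),velocity=.04,guard=4); st(f"deep {h}")
E
```

```text
at mouth t16.55 p [ 0.5464 -0.2409  0.1937] F [ 0.0132 -0.7525 -2.6072] gap 0.499 gf 45.0
in flare False t18.02 p [ 0.5463 -0.2408  0.1602] F [ 0.2287 -0.2205 -1.5119] gap 0.501 gf 45.0
deep False t19.27 p [ 0.5463 -0.2409  0.1163] F [ 0.1466 -0.6077 -1.8248] gap 0.507 gf 45.0
```

Smooth entry with no side load. I set it down on the carriage, release it, and then press with shut fingers.

```bash
python3 - <<'E'
from h import *
h=env.movel(P(B,.1085),velocity=.01,guard=2.5); env.hold(.1); st(f"set {h}")
env.release(); env.hold(.3); st("released")
env.movel(P(B,.200),velocity=.10)
f=eyes.grab_frame("scene"); cv2.imwrite("pics/s3.png",cv2.resize(f["frame"][110:220,260:390],None,fx=4,fy=4)[:,:,::-1])
env.close_gripper(20); st()
E
```

```text
set True t20.02 p [ 0.5461 -0.2407  0.1086] F [ 0.2425 -0.757   1.4282] gap 0.503 gf 45.4
released t20.82 p [ 0.5457 -0.2404  0.1082] F [0.4148 0.4927 0.1782] gap 1.004 gf 0.0
 t22.71 p [ 0.5462 -0.2408  0.2   ] F [-0.7125  1.1996 -0.2291] gap 0.000 gf 0.0
```

View pics/s3.png

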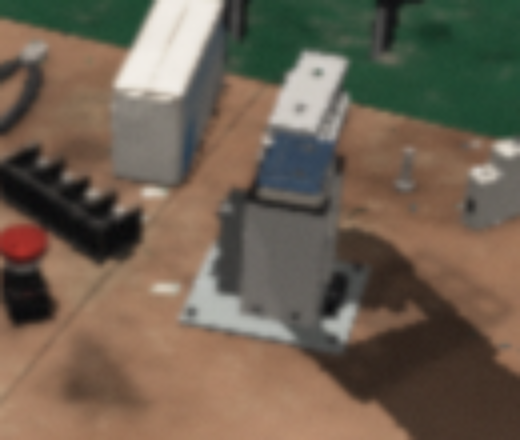

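The module stands upright and proud in dock_b (crop (298,170)). Now I press it down.

```bash
python3 - <<'E'
from h import *
env.movel(P(B,.135),velocity=.12); env.hold(.3); st("above")
s=press(B,.135)
if s["position"][2]<.1085:
    env.hold(.1); st("held")
    env.movel(P(B,.150),velocity=.04); st("up")
    env.movel(P(B,.240),velocity=.15)
    env.reach(P([.45,-.05],.30),q(0)); env.hold(.2)
    a=cv2.resize(eyes.grab_frame("scene")["frame"][110:280,190:390],None,fx=3,fy=3)
    cv2.imwrite("pics/s4.png",a[:,:,::-1]); st()
E
```

```text
above t23.70 p [ 0.5464 -0.2409  0.1355] F [ 0.2625  0.0307 -0.13  ] gap -0.000 gf 0.0
press hit True t26.57 p [ 0.5465 -0.241   0.106 ] F [ 0.3808 -0.2499  5.4616] gap -0.000 gf 2.5
held t26.68 p [ 0.5464 -0.2409  0.106 ] F [-1.1249  0.824   3.9009] gap -0.000 gf 2.6
up t27.93 p [ 0.5461 -0.2407  0.1497] F [-0.3151 -0.9524  0.1461] gap 0.000 gf 0.0
 t29.82 p [ 0.4503 -0.0507  0.2994] F [ 0.1636 -0.5619 -0.7884] gap 0.004 gf 0.0
```

View pics/s4.png

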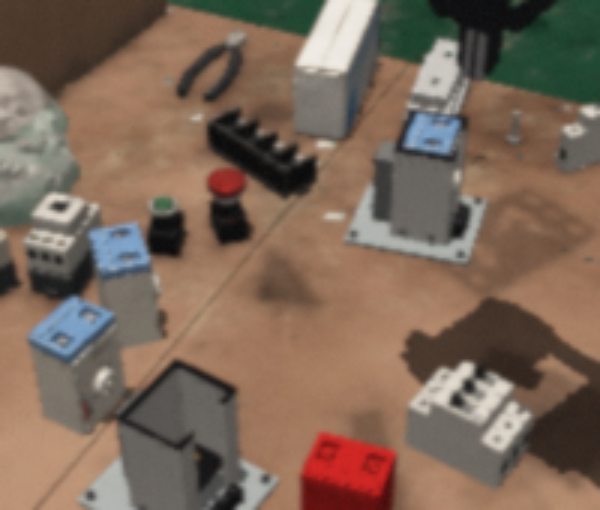

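The module sits flush with dock_b's rim (crop (432,130)) with its dial at the open front. Dock_a (180,430) is empty, and the other parts have not moved. I hand in.

```bash
python3 -c "
from bench import job; print(job.hand_in())"
```

```text
the job is handed in; nothing more can be done
None
```

The module was released from dock_a, moved to dock_b with its dial to the open front, and pressed until it latched flush; the last picture shows it staying flush, and the job is handed in at about 30 s on the robot's clock.

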